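# Reset the air valve of the board-cooling jet

### The arm

A 6-joint arm with a two-finger parallel gripper is mounted at the origin on the work surface. World frame = base frame: x ahead of the robot, y to its left, z up, the work surface at z = 0. Lengths are in mm, angles in rad, forces in N, time in s.
With the tool pointing down it reaches from about 350 to 975 mm from the base axis. Payload 7.1 kg.
Tool frame: the origin (TCP) lies midway between the tips of the shut fingers; the grasp point (between the pads) lies 19 mm behind it; z points along the fingers, y is the line along which they close (so a half turn about z gives the same grasp; the last joint's range is limited). The gripper opens to 88 mm and grips with 3 to 60 N. Pads are 20 mm wide; open, the fingers measure 115 mm over their backs; the gripper's body (75 mm by 178 mm) begins 61 mm behind the grasp point.
Start: joints at [-1.224, 0.423, 1.63, -0, 1.089, -0.019], TCP at [223.577, -583.625, 222.675] pointing down, gripper open.
Joint ranges: [-3, 3], [-0.9, 2.11], [0.09, 2.58], [-1.31, 4.45], [0.11, 2.69], [-2.54, 2.54]. Speed limits (rad/s): [2.39, 2.39, 3.01, 3.14, 3.14, 3.14].

### API

Orientations are given as a rotation vector (axis times angle).
In Python, from workcell import status, eyes, ticket gives the robot as it stands.
- The arm moves only by the shell command python3 -m jog FILE [OPENING], which reads ROWS from the file FILE. ROWS is 1 to 5 rows, parted by semicolons, with the numbers parted by spaces; each row has 6 numbers: dx, dy, dz in units of 25 mm, then a rotation vector rx, ry, rz in rad; each row shifts and turns the commanded pose from where the row before left it, along the tool's axes as they then stand; what a row does not reach is not made up. A row lasts 1/12 s, in which the tool goes at most 41.7 mm and 0.125 rad, less where a joint would pass 70% of its speed; a pose out of reach is approached as far as the arm can. OPENING is the finger opening in mm, set as the command begins (- or left out keeps the last). The fingers move at their own pace and stop on an object; the grip force is fixed at half the most. Time passes only in rows, so rows that do not move let the fingers close. It prints the time, the measured TCP pose, the force, the opening and the grip force at its end. Input that does not fit is refused with a message, and nothing moves.
- status.get_obs(): the state, without advancing time (a new reading comes with each control period).
- eyes.get_image(name): name is "side" or "top"; returns a dict with "img" (400x640x3 uint8, red, green, blue), "range_z" (400x640 float32, mm along the optical axis (not along the pixel's ray), 0 where there is no reading), "fx", "fy", "cx", "cy" (pixels), "R" (3x3) and "t" (3): a world point X has camera coordinates R X + t. Camera axes: x right, y down, z forward; pixel columns grow to the right and rows downward; lengths in mm; the calibration is good to about 2 mm. A picture is of the moment at which its call begins.
- ticket.close_job(): hands the job in; it is judged then, once.
The state is a dict: "t": time; "qpos": joint angles; "qvel": joint speeds; "joint_torque": joint torques, N m; "ee_pos": TCP position; "orientation": TCP orientation; "ft_force": force on the tool from outside, world axes, zero at the start; "moment": the same for the moment, N m; "width": finger opening in mm; "grasp_force": force on a finger pad.
Only numpy, scipy, OpenCV 4.12 (cv2) and the standard library are available. Lean on these libraries where they do the work, as an engineer would, in place of code of your own. Each camera call takes 0.05 s, during which the arm holds its last target. There are 200 camera calls.

### The job

The cooling jet at the circuit board needs its air valve set afresh. Draw the yellow-topped lock pin straight up out of the red handwheel and park it upright in the notch at the end of the lock arm, its collar down on the arm, and let it go; then turn the wheel clockwise until it is fully closed against its stop, and from there back it off anticlockwise by exactly two turns. Finish while still gripping the wheel's black handle, holding it steady at that setting, with the pin still parked, and leave the board fixture and the other parts on the shelf alone.

Things in the scene. Friction and masses are not known exactly. Their poses are not given: they have to be found in the camera images.
- stand: Fixed valve stand: base plate 100 x 230 mm, brass globe valve on copper pipe legs, vertical stem. Origin on the shelf under the stem; z up = the wheel's axis. Along its +y runs the dark lock arm: flat top 90 mm above the shelf, 16 mm thick, 32 mm wide, ending 128 mm from the stem. Gauge 100 mm out along -y, all below 110 mm. Place and yaw differ each time.
- bore (a point): Mouth of the pin's bore in the top of the lock arm, beneath the wheel, on the stand's +y, 30 mm from the stem, 90 mm above the shelf. The bore is vertical, 9.5 mm wide, right through the arm (16 mm).
- notch (a point): The parked pin's axis on the lock arm's top face, on the stand's +y, 108 mm from the stem, 90 mm up. The notch is a slot 12 mm wide (along the stand's y) through the 16 mm thick arm, open above and on the stand's +x side (mouth 16 mm from this point); closed end 6 mm from it on -x. Lower the shank in from above or slide it in; the collar is wider than the slot and rests on the arm.
- pin: Loose steel lock pin, yellow grip, 60 g, 84 mm long. Origin on its axis under the collar, z up: below it the shank, 8 mm dia., 22 mm long; above, collar 18 mm dia. x 4 mm, stem 9 mm dia., grip 16 mm dia. from 27 to 62 mm above the origin. It starts in the bore, collar on the arm, up between two spokes, locking the wheel, grip above the wheel. To clear the wheel lift it 45 mm or more.
- wheel (a joint): Angle of the red handwheel in rad: 0 = closed against its hard stop, grows as it opens, anticlockwise from above, without rising, up to 25; a turn is 6.283. Starts about one turn open. From above the handle lies at angle (value - 1.571) from the stand's +x axis: at 0 it is on the stand's -y. It takes about 3 N at the handle to turn and stays where left.
- wheel_centre (a point): Centre of the red three-spoke handwheel, on the stem axis, 104 mm above the shelf. Wheel 118 mm outside diameter, rim 14 mm thick with its top 111 mm above the shelf, hub nut top 118 mm above the shelf.
- handle: Black revolving handle upright on the wheel's rim, 52 mm from the stem axis: a barrel 20 mm in diameter and 50 mm tall, foot 113 mm and top 163 mm above the shelf. It spins freely on its own vertical pin, so a gripper holding it need not turn as the wheel goes round. Origin at the centre of its foot.
- handle_mid (a point): Point on the handle's axis half way up the barrel, 138 mm above the shelf: the place to grip.
- fixture: Fixed tin-plated fixture, 110 x 180 mm, 106 mm high, with steel spring clips gripping a green circuit board upright and a small copper jet pipe. Not to be pressed. Origin at the centre of its underside.
- case_half: Loose ivory-white plastic radio case half, an open shell 95 x 160 x 34 mm. Leave it alone. Origin at the centre of its underside.
- contact_block: Loose black block 50 x 26 mm with brass battery contact springs, 28 mm high. Leave it alone. Origin at the centre of its underside.
- tuning_knob: Loose black tuning knob, 42 mm in diameter, 20 mm high. Leave it alone. Origin at the centre of its underside.
- tuning_capacitor: Loose aluminium tuning capacitor, 42 x 44 mm, 36 mm high, with a short brass shaft. Leave it alone. Origin at the centre of its underside.
- screwdriver: Loose screwdriver with a yellow handle, 190 mm long, lying flat. Leave it alone. Origin under its middle.
- loudspeaker: Loose round loudspeaker, 86 mm in diameter, 34 mm high, lying face up. Leave it alone. Origin at the centre of its underside.

How it is judged (in metres and radians):
On the way, in this order (a step that is already met when the one before it is completed fails the run):
1. the pin stands parked in the notch, collar down on the arm, upright, let go (horizontal distance between pin and notch below 0.008 m and z of pin in the frame of notch between -0.003 and 0.003 m and angle between pin's own z axis and vertical below 0.15 rad and contact force between the fingers and pin below 0.2 N), for 0.2 s.
2. the wheel is fully closed against its stop (value of joint wheel below 0.08 rad), for 0.2 s.
At the end, for the whole second after the job is handed in: The wheel stands two turns open from its stop (12.57 rad, within 0.15 rad either way) and is still, the fingers grip its handle with more than 4 N, and the pin stands in the notch: within 8 mm of its centre, collar within 3 mm of the arm's top, upright within 0.15 rad (value of joint wheel between 12.416 and 12.716 rad and velocity of joint wheel between -0.05 and 0.05 rad/s and contact force between the fingers and handle above 4 N and horizontal distance between pin and notch below 0.008 m and z of pin in the frame of notch between -0.003 and 0.003 m and angle between pin's own z axis and vertical below 0.15 rad); the arm keeps its last pose, push and grip.
It fails at once if a loose part on the shelf is moved more than 20 mm (distance of any of case_half, contact_block, tuning_knob, tuning_capacitor, screwdriver, loudspeaker from where it was at the start of the episode above 0.02 m).
It fails at once if the board fixture is pressed with more than 5 N (contact force between any of the arm, the fingers and fixture above 5 N).
It also fails if it takes over 64 s, if anything falls off the work surface, if the arm or the gripper's body presses on something with over 40 N, if the wrist force passes 120 N, or if a joint passes its speed limit or range.

## Working session

There is one attempt and no reset: what is moved stays moved. The work goes in short steps, Python scripts to look and compute and a shell command to move; the robot and the scene stay as the last step left them, time stands still between calls to the robot, and variables do not carry over. Pictures are saved under pics/ and viewed, at most 10 in all, crops included, and the job is handed in when it is done.

```bash
mkdir -p pics; ls; cat > h.py <<'E'
import numpy as np,cv2
from workcell import status,eyes,ticket
from scipy.spatial.transform import Rotation as Ro
def cloud(d):
    z=d["range_z"].astype(float);v,u=np.mgrid[:400,:640]
    P=np.stack([(u-d["cx"])/d["fx"]*z,(v-d["cy"])/d["fy"]*z,z],-1)
    W=(P-d["t"])@d["R"]; W[z==0]=np.nan
    return W
def ray(d,u,v,h):
    c=-d["R"].T@d["t"]; r=d["R"].T@np.array([(u-d["cx"])/d["fx"],(v-d["cy"])/d["fy"],1])
    return c+r*(h-c[2])/r[2]
def tool(target):
    o=status.get_obs();R=Ro.from_rotvec(o["orientation"])
    return R.inv().apply(np.array(target)-o["ee_pos"])
def show(d,name): cv2.imwrite("pics/"+name,d["img"][:,:,::-1])
E
python3 - <<'E'
from h import *
o=status.get_obs();print(o)
for n in("top","side"):
    d=eyes.get_image(n);show(d,n+"0.png");np.savez(n+"0.npz",**d);print(n,d["R"],d["t"],d["fx"])
E
```

```text
pics
{'t': 0.0, 'qpos': array([-1.22400842e+00,  4.23793074e-01,  1.63070196e+00,  4.43203386e-05,
        1.08861867e+00, -1.89768958e-02]), 'qvel': array([-6.91102290e-04,  6.57447394e-04, -3.93453016e-05,  8.29696563e-04,
       -4.51503805e-04,  7.42174986e-04]), 'joint_torque': array([-8.19563229e-04, -5.44625759e+01, -2.73667306e+01,  6.42346242e-02,
        2.26948113e-02, -1.37462407e-04]), 'ee_pos': array([ 223.39551031, -583.10351284,  221.92683465]), 'orientation': array([-3.08772603e+00, -5.71038808e-01,  3.28874673e-04]), 'ft_force': array([ 0.31213856,  0.80072208, -0.44757669]), 'moment': array([ 0.0204034 , -0.03406637,  0.00100312]), 'grasp_force': 0.0, 'width': 88.17676459995215}
top [[-0.0204176  -0.99927907 -0.03200719]
 [-0.98824946  0.025022   -0.1507876 ]
 [ 0.15147977  0.02855236 -0.98804789]] [ 24.21388479 511.38984556 986.35784281] 366.26159988574835
side [[-0.77009146 -0.6379294   0.00228507]
 [-0.38650008  0.46371694 -0.7972354 ]
 [ 0.50752028 -0.61482735 -0.60366422]] [393.34409556 287.21944492 795.99833841] 379.1399011719013
```

View pics/top0.png

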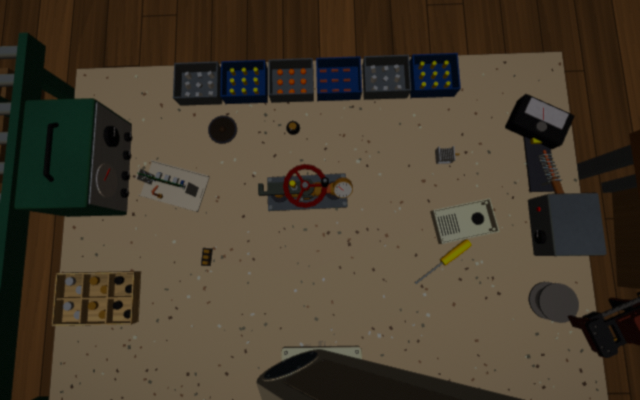

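View pics/side0.png

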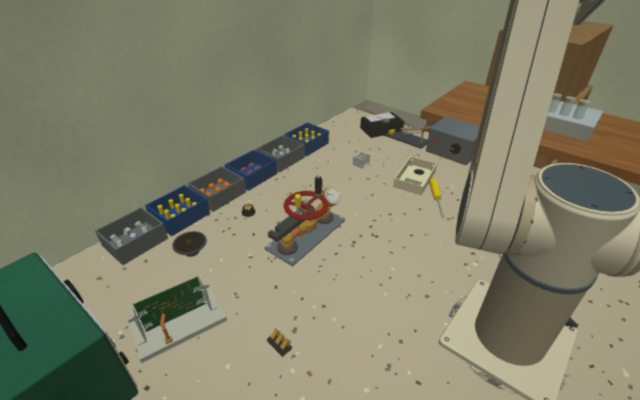

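The top view shows the wheel at about (305,186), the yellow pin at (292,183), the black handle at (325,182) and the lock arm running left to (262,188), which is world +y. The fixture is far off at (172,186). In the side view the pin is at (298,200) and the handle at (318,185). Next I'll measure these.

```bash
python3 - <<'E'
from h import *
from scipy.optimize import least_squares
for n in("top","side"):
    d=dict(np.load(n+"0.npz"));W=cloud(d);im=d["img"].astype(int);r,g,b=im[...,0],im[...,1],im[...,2]
    win=np.zeros((400,640),bool)
    if n=="top": win[155:220,250:360]=1
    else: win[170:270,260:350]=1
    red=win&(r>70)&(g<r*.35)&(b<r*.4)
    P=W[red];P=P[(P[:,2]>98)&(P[:,2]<118)]
    v,u=np.where(red)
    hp,_=zip(*[(0,0)]),0
    # rim via rays at h=108, outer hull
    pts=np.array([ray(d,a,c,108)[:2] for a,c in zip(u,v)])
    hull=cv2.convexHull(pts.astype(np.float32))[:,0]
    f=least_squares(lambda q:np.hypot(*(hull-q[:2]).T)-q[2],[*hull.mean(0),59],loss="soft_l1")
    print(n,"rim ray",f.x, "cloud med",np.nanmedian(P,0),len(P))
    yel=win&(r>90)&(g>r*.65)&(b<r*.45)
    k,lab,st,ce=cv2.connectedComponentsWithStats(yel.astype(np.uint8))
    for i in range(1,k):
        if st[i,4]>4: print("yel",st[i],ce[i],np.nanmedian(W[lab==i],0),"ray145",ray(d,*ce[i],145))
    blk=win&(im.max(2)<38)&(W[...,2]>120)
    k,lab,st,ce=cv2.connectedComponentsWithStats(blk.astype(np.uint8))
    for i in range(1,k):
        if st[i,4]>4: print("blk",st[i],ce[i],np.nanmedian(W[lab==i],0),np.nanmax(W[lab==i][:,2]))
    arm=win&(abs(W[...,2]-90)<5)&(im.max(2)<75)&~red
    Q=W[arm];rect=cv2.minAreaRect(Q[:,:2].astype(np.float32));print("arm",len(Q),rect,np.median(Q,0))
    base=win&(W[...,2]<22)&(b>r)&(W[...,2]>3)
    Q=W[base];print("base",len(Q),cv2.minAreaRect(Q[:,:2].astype(np.float32)),np.median(Q[:,2]))
    c=im if n=="top" else im
    crop=c[155:220,250:360] if n=="top" else c[170:270,260:350]
    cr=cv2.resize(np.clip(crop*1.8,0,255).astype(np.uint8),None,fx=5,fy=5,interpolation=cv2.INTER_CUBIC)
    cv2.imwrite(f"pics/{n}crop.png",cr[:,:,::-1])
E
```

```text
top rim ray [586.507786    68.55940999  33.74109058] cloud med [562.79741141  44.7450202  107.32137672] 1
yel [290 181   5   5  20] [291.9  182.95] [532.79363669  59.54454711 153.39708001] ray145 [534.54303246  60.56958058 145.        ]
blk [321 177   8  10  58] [324.46551724 181.74137931] [531.84661745 -21.82875886 160.89972618] 165.71055710572386
arm 520 ((528.326171875, 31.759933471679688), (57.35921859741211, 250.6366729736328), 4.370121955871582) [530.1568885   89.19310924  91.04975186]
base 755 ((534.14794921875, 30.041488647460938), (94.25151824951172, 222.4178924560547), 1.640986442565918) 9.53354569399852
side rim ray [533.89624198  36.84769686  50.3763885 ] cloud med [557.13159511  67.35758231 108.98525831] 56
yel [322 191   3   6  10] [322.9 193.5] [544.82480145 -51.72865196  89.79227509] ray145 [495.32382361   8.20714204 145.        ]
yel [294 194   7  14  80] [297.4375 200.1625] [530.64014375  64.11767105 138.01931309] ray145 [525.84130788  69.78712366 145.        ]
yel [319 203   4   4  10] [320.8 204.7] [539.89039641 -38.34715793  58.22448518] ray145 [470.12455483  47.01989435 145.        ]
yel [297 202  36  33 243] [311.44855967 222.44444444] [516.92004611  42.1485725   51.87851525] ray145 [444.50085617 111.56222253 145.        ]
yel [302 209   5   3   8] [304.   209.75] [532.17013548  40.02021668  92.40272827] ray145 [488.3729587   87.71584109 145.        ]
yel [281 232  13  16 140] [287.3        240.39285714] [522.56240206 117.25038486  45.89998258] ray145 [445.76043118 189.99561982 145.        ]
arm 279 ((529.4042358398438, 86.62118530273438), (145.4918975830078, 33.2957649230957), 88.87421417236328) [526.26348412 113.84129678  89.97541237]
base 1065 ((651.2405395507812, 12.719818115234375), (233.87318420410156, 376.58990478515625), 79.77996063232422) 8.44733149669643
```

View pics/topcrop.png

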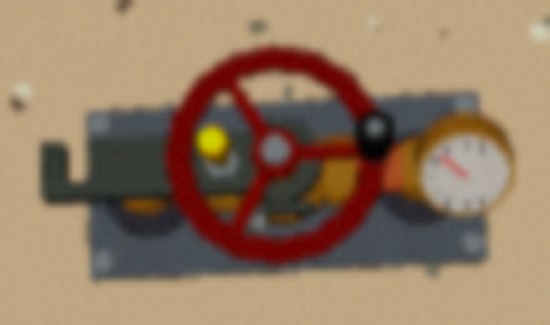

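View pics/sidecrop.png

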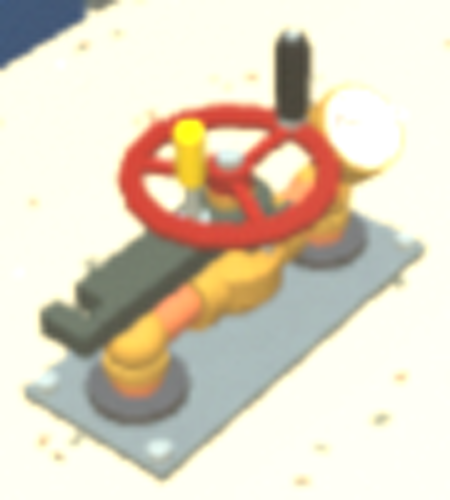

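The crops show the wheel centred at about (305.6,186), the notch slot at about (265.5,187.5) opening towards world +x, and the handle on the gauge side. So the stand's axes roughly match the world axes. I'll refine this.

```bash
python3 - <<'E'
from h import *
from scipy.optimize import least_squares
d=dict(np.load("top0.npz"));im=d["img"].astype(int);r,g,b=im[...,0],im[...,1],im[...,2]
W=cloud(d);win=np.zeros((400,640),bool);win[155:220,250:360]=1
red=win&(r>35)&(g<r*.4)&(b<r*.4)
for e in ("out",):
    cs,_=cv2.findContours(red.astype(np.uint8),0,1);c=max(cs,key=cv2.contourArea)[:,0]
    p=np.array([ray(d,*q,106)[:2] for q in c])
    f=least_squares(lambda q:np.hypot(*(p-q[:2]).T)-q[2],[540,30,59],loss="soft_l1",f_scale=2);print("rim",f.x)
print("hub",ray(d,250+274/5-.4,155+149/5-.4,118))
print("pin top",ray(d,291.9,182.95,152))
print("handle top",ray(d,250+376/5-.4,155+127/5-.4,163))
print("notch",[ray(d,250+u/5-.4,155+v/5-.4,90).round(1) for u,v in((79,145),(79,185),(68,165),(90,165),(42,203))])
for th in((44,82),): pass
# base plate: bluish gray
base=win&(b>r*1.0)&(im.max(2)>35)
cs,_=cv2.findContours(cv2.morphologyEx(base.astype(np.uint8),cv2.MORPH_CLOSE,np.ones((9,9))),0,1);c=max(cs,key=cv2.contourArea)[:,0]
p=np.array([ray(d,*q,9)[:2] for q in c],np.float32);print("base",cv2.minAreaRect(p))
d=dict(np.load("side0.npz"));im=d["img"].astype(int)
print("side pin top",ray(d,260+189/5-.4,170+125/5-.4,152),"handle top",ray(d,260+292/5-.4,170+36/5-.4,163))
print("hub side",ray(d,260+230/5-.4,170+158/5-.4,118))
print("slot side",[ray(d,260+u/5-.4,170+v/5-.4,90) for u,v in((78,291),(85,315),(103,308),(42,320),(84,338))])
E
```

```text
rim [531.10411392  33.47273739  52.73859232]
hub [535.13948491  30.37102769 118.        ]
pin top [533.16933561  59.97305077 152.        ]
handle top [536.26466447 -22.58977532 163.        ]
notch [array([545.5, 136.6,  90. ]), array([523.7, 136.6,  90. ]), array([534.7, 142.6,  90. ]), array([534.4, 130.7,  90. ]), array([514.4, 156.5,  90. ])]
base ((561.0322875976562, 30.718734741210938), (40.043609619140625, 221.8082733154297), 1.6810133457183838)
side pin top [534.88361863  59.66021859 152.        ] handle top [536.02807133 -21.27676052 163.        ]
hub side [531.48339284  33.88725063 118.        ]
slot side [array([542.27797522, 135.67064393,  90.        ]), array([527.18441114, 145.97001649,  90.        ]), array([524.03944532, 136.75262927,  90.        ]), array([540.60896511, 161.82569953,  90.        ]), array([515.96990178, 157.91204196,  90.        ])]
```

```bash
echo '0 0 0 0 0 -0.123;0 0 0 0 0 -0.123;0 0 0 0 0 -0.123;0 0 0 0 0 -0.123;0 0 0 0 0 -0.123' > path.dat && python3 -m jog path.dat 44 && echo '0 0 0 0 0 -0.123;0 0 0 0 0 -0.123;0 0 0 0 0 -0.123;0 0 0 0 0 -0.123;0 0 0 0 0 -0.124' > path.dat && python3 -m jog path.dat && python3 -c "
from h import *
print(tool([533.5,60,222]))"
```

```text
t: 0.52
ee_pos: [223.5, -583.3, 222.2]
orientation: [-2.766, -1.488, -0.0]
ft_force: [-0.2, 0.2, 0.3]
width: 58.0
grasp_force: 0.0
t: 0.93
ee_pos: [223.5, -583.3, 222.2]
orientation: [-2.185, -2.256, -0.001]
ft_force: [1.0, 0.3, -0.5]
width: 43.9
grasp_force: 0.0
[633.07857475 330.47810419   0.67251082]
```

The manual's scale: shifts go in units of 25 mm. Converting my numbers, 33 mm is 1.32, 17 mm is 0.68.

```bash
echo '1.32 0.68 0 0 0 0;1.32 0.68 0 0 0 0;1.32 0.68 0 0 0 0;1.32 0.68 0 0 0 0;1.32 0.68 0 0 0 0' > path.dat && python3 -m jog path.dat && echo '1.32 0.68 0 0 0 0;1.32 0.68 0 0 0 0;1.32 0.68 0 0 0 0;1.32 0.68 0 0 0 0;1.32 0.68 0 0 0 0' > path.dat && python3 -m jog path.dat && echo '1.32 0.68 0 0 0 0;1.32 0.68 0 0 0 0;1.32 0.68 0 0 0 0;1.32 0.68 0 0 0 0;1.32 0.68 0 0 0 0' > path.dat && python3 -m jog path.dat && echo '1.32 0.68 0 0 0 0;1.32 0.68 0 0 0 0;1.32 0.68 0 0 0 0;0.8 0.48 0 0 0 0;0 0 0 0 0 0' > path.dat && python3 -m jog path.dat && python3 -c "
from h import *
print(tool([533.5,60,222]))
d=eyes.get_image('side');im=np.clip(d['img'][130:270,230:380]*1.8,0,255).astype(np.uint8)
cv2.imwrite('pics/s1.png',cv2.resize(im,None,fx=4,fy=4,interpolation=2)[:,:,::-1])"
```

```text
t: 1.35
ee_pos: [304.4, -414.7, 222.3]
orientation: [-2.193, -2.249, -0.0]
ft_force: [0.9, 0.8, -0.2]
width: 44.2
grasp_force: 0.0
t: 1.77
ee_pos: [385.1, -247.5, 222.6]
orientation: [-2.192, -2.25, 0.0]
ft_force: [0.6, -0.4, -0.3]
width: 44.2
grasp_force: 0.0
t: 2.18
ee_pos: [465.9, -80.3, 222.6]
orientation: [-2.192, -2.25, 0.0]
ft_force: [0.1, -0.9, -0.4]
width: 44.2
grasp_force: 0.0
t: 2.6
ee_pos: [527.3, 41.9, 222.6]
orientation: [2.188, 2.254, 0.002]
ft_force: [-0.1, -0.1, -0.1]
width: 44.1
grasp_force: 0.0
[17.88514033  6.70501778  0.62020801]
```

View pics/s1.png

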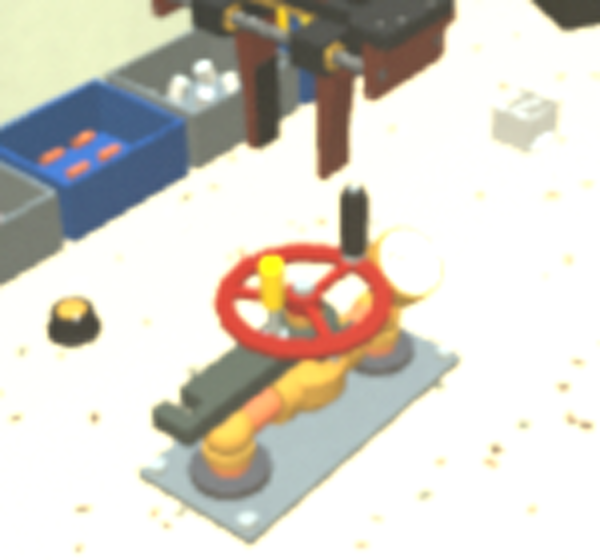

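The gripper is open above the wheel, with the fingertips at about (263,140) and (332,170) and the pin free at (270,285). I'll go over the pin and down.

Scaled: 17 mm is 0.68, 30 mm is 1.2.

```bash
echo '0.72 0.26 0 0 0 0;0 0 1 0 0 0;0 0 1.2 0 0 0;0 0 1.2 0 0 0;0 0 0.68 0 0 0' > path.dat && python3 -m jog path.dat && echo '0 0 0 0 0 0;0 0 0 0 0 0;0 0 0 0 0 0;0 0 0 0 0 0;0 0 0 0 0 0' > path.dat && python3 -m jog path.dat 5
```

```text
t: 3.07
ee_pos: [529.2, 55.2, 118.0]
orientation: [-2.192, -2.248, 0.005]
ft_force: [0.2, 1.2, 0.4]
width: 44.1
grasp_force: 0.0
t: 3.48
ee_pos: [533.2, 56.5, 122.3]
orientation: [2.191, 2.248, 0.005]
ft_force: [4.2, 0.4, -2.5]
width: 15.7
grasp_force: 29.9
```

Scaled: -10 mm is -0.4, -6 mm is -0.24.

```bash
echo '0 0 0 0 0 0;0 0 0 0 0 0' > path.dat && python3 -m jog path.dat && echo '0 0 -0.24 0 0 0;0 0 -0.4 0 0 0;0 0 -0.6 0 0 0;0 0 -0.6 0 0 0;0 0 -0.32 0 0 0' > path.dat && python3 -m jog path.dat && echo '0 0 0 0 0 0;0 0 0 0 0 0' > path.dat && python3 -m jog path.dat && python3 -c "
from h import *
d=eyes.get_image('side');im=np.clip(d['img'][130:270,230:380]*1.8,0,255).astype(np.uint8)
cv2.imwrite('pics/s2.png',cv2.resize(im,None,fx=4,fy=4,interpolation=2)[:,:,::-1])"
```

```text
t: 3.65
ee_pos: [533.3, 56.6, 122.1]
orientation: [2.19, 2.248, 0.005]
ft_force: [3.9, -1.6, 4.5]
width: 15.4
grasp_force: 29.9
t: 4.07
ee_pos: [531.3, 56.7, 176.0]
orientation: [-2.192, -2.25, -0.0]
ft_force: [0.0, -1.0, 0.0]
width: 15.2
grasp_force: 29.9
t: 4.23
ee_pos: [531.2, 56.7, 174.7]
orientation: [-2.192, -2.25, 0.0]
ft_force: [0.2, -0.2, -0.5]
width: 15.4
grasp_force: 29.9
```

View pics/s2.png

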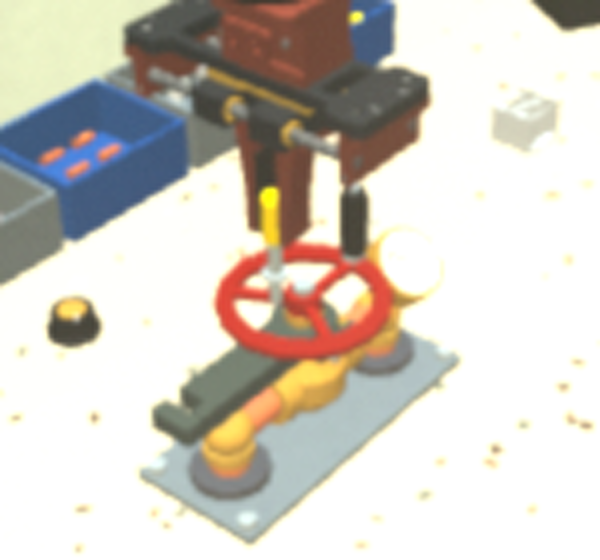

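The pin is out of the bore, upright in the pads at about (270,215), and clear of the wheel. Now I'll carry it over the notch.

```bash
python3 -c "
from h import *
print(tool([531,134.6,175]))"; echo '0.48 0 0 0 0 0;0.88 0 0 0 0 0;0.88 0 0 0 0 0;0.64 0 0 0 0 0;0.24 0 0 0 0 0' > path.dat && python3 -m jog path.dat && echo '0 0 0 0 0 0;0 0 0 0 0 0;0 0 0 0 0 0' > path.dat && python3 -m jog path.dat && python3 -c "
from h import *
print(tool([531,134.6,175]))
d=eyes.get_image('side');im=np.clip(d['img'][150:260,230:360]*1.8,0,255).astype(np.uint8)
cv2.imwrite('pics/s3.png',cv2.resize(im,None,fx=5,fy=5,interpolation=2)[:,:,::-1])"
```

```text
[77.96103795  2.18010066 -0.81776573]
t: 4.7
ee_pos: [528.8, 136.9, 173.8]
orientation: [-2.19, -2.251, 0.001]
ft_force: [0.7, -0.1, -0.2]
width: 15.6
grasp_force: 29.9
t: 4.95
ee_pos: [529.2, 134.1, 174.3]
orientation: [-2.192, -2.25, 0.001]
ft_force: [0.3, -0.1, -0.3]
width: 15.8
grasp_force: 29.9
[ 0.48012909  1.79167985 -0.69357558]
```

View pics/s3.png

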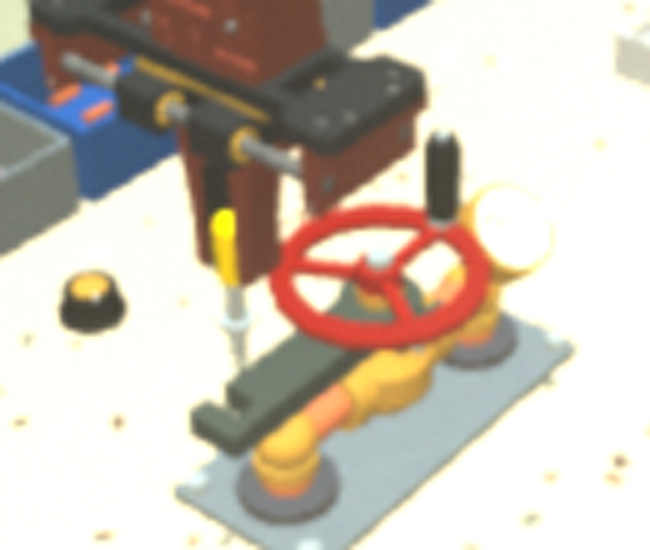

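The pin hangs over the notch. Its collar is at crop (235,323), the shank tip is at (242,370), and the slot is just below at about (240,400). I'll check the numbers against the notch.

```bash
python3 -c "
from h import *
d=eyes.get_image('side')
f=lambda u,v,h:ray(d,230+u/5-.4,150+v/5-.4,h).round(1)
print('collar',f(235,323,144),'tip',f(242,370,120),'top',f(222,213,203))
print('slot near mouth corners',f(228,388,90),f(194,410,90),'arm end',f(194,410,90),f(235,438,90),'inner',f(245,405,90),f(225,410,90))
d=eyes.get_image('top');im=np.clip(d['img'][160:210,245:310]*2.2,0,255).astype(np.uint8)
cv2.imwrite('pics/t3.png',cv2.resize(im,None,fx=9,fy=9,interpolation=2)[:,:,::-1])
S=np.load('top0.npz');im=np.clip(S['img'][165:205,250:310].astype(float)*3,0,255).astype(np.uint8)
cv2.imwrite('pics/t0arm.png',cv2.resize(im,None,fx=10,fy=10,interpolation=2)[:,:,::-1])
"
```

```text
collar [527.5 140.5 144. ] tip [522.1 143.6 120. ] top [533.7 137.  203. ]
slot near mouth corners [543.9 134.1  90. ] [545.1 156.2  90. ] arm end [545.1 156.2  90. ] [515.6 157.6  90. ] inner [528.6 137.7  90. ] [533.5 146.5  90. ]
```

View pics/t0arm.png

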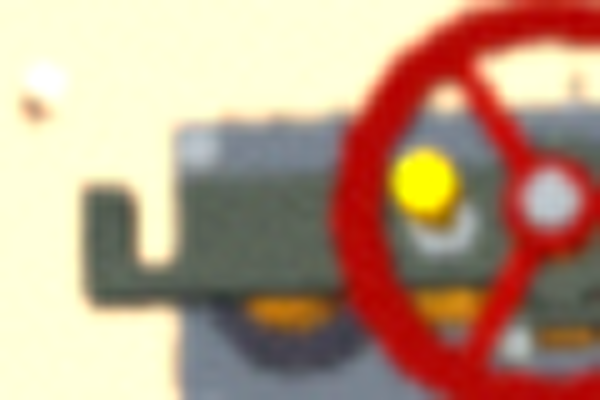

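Slot edges at crop u 137 to 178 and closed end at v 265 put the notch at about (531,137) in world. I'll check the hanging pin's axis from depth, without another picture.

```bash
python3 -c "
from h import *
d=eyes.get_image('side');W=cloud(d);im=d['img'].astype(int)
for v in range(188,234,2):
    s=slice(266,290);w=W[v,s];m=(w[:,0]>505)&(w[:,0]<560)&(w[:,1]>115)&(w[:,1]<165)&(w[:,2]>97)
    if m.any():
        u=np.arange(266,290)[m];p=np.median(w[m],0);print(v,u.min(),u.max(),p.round(1),im[v,int(np.median(u))])
"
```

```text
188 268 286 [515.3 141.  218. ] [67 43 34]
190 268 285 [525.8 138.7 211.1] [60 43 33]
192 269 285 [516.5 138.9 207.1] [76 54 33]
194 269 285 [517.1 141.4 204.1] [81 61 33]
196 269 286 [516.5 142.5 199.7] [83 60 34]
198 269 286 [515.5 141.9 193.7] [69 44 34]
200 270 286 [514.9 142.5 188.3] [70 46 34]
202 270 286 [520.5 141.2 181.4] [95 71 32]
204 274 283 [514.9 142.4 177.9] [72 49 34]
206 275 280 [520.8 142.1 172.6] [102  87  46]
208 275 278 [526.8 139.8 161.8] [100 100  87]
210 276 278 [526.  139.5 157.2] [97 98 86]
212 274 280 [527.4 139.8 148.5] [100 101  91]
214 274 280 [524.6 141.8 146. ] [124 132 127]
216 276 279 [528.4 137.4 136.1] [103 104  94]
218 276 279 [527.2 138.9 130.9] [101 102  90]
220 277 279 [527.  138.2 125. ] [106 105  91]
```

Scaled: 1.8 mm is 0.072, 1.2 mm is 0.048.

```bash
echo '0.048 0.072 0 0 0 0;0 0 0.32 0 0 0;0 0 0.4 0 0 0;0 0 0.24 0 0 0;0 0 0 0 0 0' > path.dat && python3 -m jog path.dat && echo '0 0 0.16 0 0 0;0 0 0.16 0 0 0;0 0 0.16 0 0 0;0 0 0 0 0 0;0 0 0 0 0 0' > path.dat && python3 -m jog path.dat
```

```text
t: 5.57
ee_pos: [529.9, 135.4, 148.6]
orientation: [-2.191, -2.249, 0.005]
ft_force: [-0.4, 0.1, -1.8]
width: 15.3
grasp_force: 29.9
t: 5.98
ee_pos: [531.2, 135.8, 138.5]
orientation: [-2.192, -2.25, 0.0]
ft_force: [-0.6, -0.0, -0.7]
width: 15.1
grasp_force: 29.9
```

```bash
echo '0 0 0.2 0 0 0;0 0 0.2 0 0 0;0 0 0.16 0 0 0;0 0 0 0 0 0;0 0 0 0 0 0' > path.dat && python3 -m jog path.dat && echo '0 0 0.06 0 0 0;0 0 0.06 0 0 0;0 0 0 0 0 0;0 0 0 0 0 0' > path.dat && python3 -m jog path.dat
```

```text
t: 6.4
ee_pos: [531.0, 135.8, 124.3]
orientation: [-2.192, -2.25, 0.001]
ft_force: [-0.1, 0.0, -0.4]
width: 15.3
grasp_force: 29.9
t: 6.73
ee_pos: [531.6, 135.9, 122.0]
orientation: [2.192, 2.25, 0.001]
ft_force: [1.1, -0.1, 2.7]
width: 15.2
grasp_force: 29.9
```

Scaled: -30 mm is -1.2, -15 mm is -0.6.

```bash
echo '0 0 0 0 0 0;0 0 0 0 0 0;0 0 0 0 0 0;0 0 0 0 0 0;0 0 0 0 0 0' > path.dat && python3 -m jog path.dat 36 && echo '0 0 -0.48 0 0 0;0 0 -1.2 0 0 0;0 0 -1.2 0 0 0;0 0 -0.6 0 0 0;0 0 0 0 0 0' > path.dat && python3 -m jog path.dat && python3 -c "
from h import *
d=eyes.get_image('side');W=cloud(d);im=d['img'].astype(int)
for v in range(194,246,2):
    s=slice(260,300);w=W[v,s];m=(w[:,0]>505)&(w[:,0]<560)&(w[:,1]>125)&(w[:,1]<152)&(w[:,2]>94)
    if m.any():
        u=np.arange(260,300)[m];p=np.median(w[m],0);print(v,u.min(),u.max(),p.round(1),im[v,int(np.median(u))])
im=np.clip(d['img'][150:260,230:360]*1.8,0,255).astype(np.uint8)
cv2.imwrite('pics/s4.png',cv2.resize(im,None,fx=5,fy=5,interpolation=2)[:,:,::-1])"
```

```text
t: 7.15
ee_pos: [531.2, 135.8, 121.6]
orientation: [-2.192, -2.25, 0.0]
ft_force: [-0.3, 0.6, -0.7]
width: 36.1
grasp_force: 0.0
t: 7.57
ee_pos: [533.7, 136.4, 213.3]
orientation: [2.19, 2.247, 0.01]
ft_force: [0.4, -0.5, -0.4]
width: 36.1
grasp_force: 0.0
194 279 280 [506.8 145.6 215.4] [96 79 64]
210 274 278 [530.6 138.1 153.1] [197 185  66]
212 273 279 [526.  143.2 150.1] [204 197  17]
214 273 279 [525.7 143.1 147.2] [176 150  22]
216 273 279 [525.7 144.5 141.1] [146 123  25]
218 274 279 [526.1 143.2 134.5] [144 121  25]
220 274 279 [524.9 144.6 128.7] [143 120  26]
222 274 279 [526.1 144.1 122.6] [141 119  25]
224 276 278 [527.3 142.7 114.5] [109 101  72]
226 276 278 [528.4 141.7 107.6] [97 97 86]
228 275 280 [528.6 140.2  98.6] [99 99 88]
230 274 280 [527.8 143.4  94.7] [110 114 105]
```

View pics/s4.png

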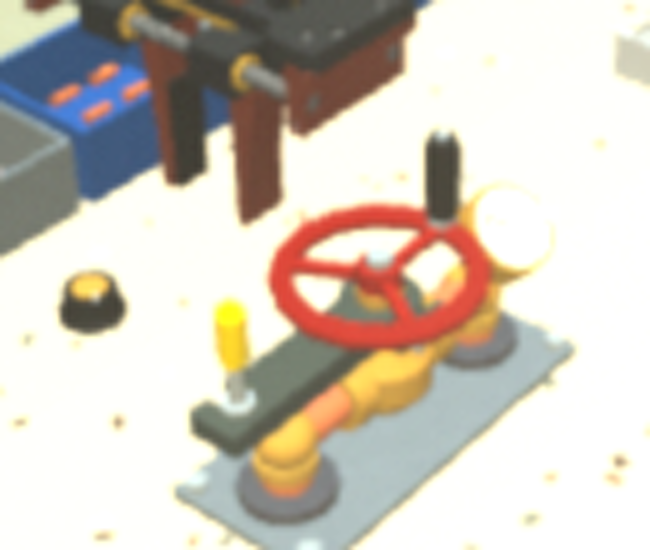

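The pin is parked: collar on the arm at crop (237,400) and grip upright at (231,335). Next I'll go to the handle at about (536,-22).

```bash
echo '-1.52 0 0 0 0 0;-1.6 0 0 0 0 0;-1.6 0 0 0 0 0;-1.2 0 0 0 0 0;-0.32 0 0 0 0 0' > path.dat && python3 -m jog path.dat 44 && echo '0 0 0 0 0 0;0 0 0 0 0 0' > path.dat && python3 -m jog path.dat && python3 -c "
from h import *
print(tool([536,-22,119]))
d=eyes.get_image('side');W=cloud(d)
for v in range(176,194,2):
    w=W[v,300:340];m=(w[:,0]>515)&(w[:,0]<550)&(w[:,1]>-45)&(w[:,1]<10)&(w[:,2]>118)&(w[:,2]<166)
    if m.any(): u=np.arange(300,340)[m];print(v,u.min(),u.max(),np.median(w[m],0).round(1))
"
```

```text
t: 8.03
ee_pos: [534.3, -23.6, 207.5]
orientation: [-2.195, -2.246, 0.003]
ft_force: [0.9, -0.3, 0.0]
width: 44.1
grasp_force: 0.0
t: 8.2
ee_pos: [534.8, -19.9, 207.9]
orientation: [-2.193, -2.248, 0.001]
ft_force: [-0.3, 0.1, 0.5]
width: 43.9
grasp_force: 0.0
[-2.21039255  1.29212979 88.89423352]
176 316 320 [537.8 -23.4 163.2]
178 315 322 [530.2 -17.2 161.6]
180 315 322 [530.9 -17.2 157. ]
182 315 322 [529.1 -15.3 152.2]
184 315 322 [529.3 -15.1 145.5]
186 315 322 [528.8 -16.5 139.2]
188 315 322 [529.1 -15.3 132.2]
190 315 322 [529.4 -15.5 124.8]
192 316 321 [529.4 -15.3 119.3]
```

Scaled: 10 mm is 0.4, 30 mm is 1.2.

```bash
echo '-0.1 0.048 0.4 0 0 0;0 0 1.2 0 0 0;0 0 1.2 0 0 0;0 0 0.72 0 0 0;0 0 0 0 0 0' > path.dat && python3 -m jog path.dat && echo '0 0 0 0 0 0;0 0 0 0 0 0;0 0 0 0 0 0;0 0 0 0 0 0;0 0 0 0 0 0' > path.dat && python3 -m jog path.dat 10 && python3 -c "
from h import *
print(status.get_obs()['ft_force'])
R=Ro.from_rotvec([-2.192,-2.25,0])
# rows for clockwise chords of 0.5 rad starting at handle angle
yaw=.028;a0=-np.pi/2+yaw
a=a0-np.arange(0,14)*.5
for s,lab in((1,'cw'),):
  p=52*np.c_[np.cos(a),np.sin(a),0*a];print(R.inv().apply(np.diff(p,axis=0))[:,:2].round(1).tolist())
"
```

```text
t: 8.67
ee_pos: [533.6, -21.1, 116.4]
orientation: [-2.186, -2.248, 0.007]
ft_force: [-1.5, 0.7, -0.6]
width: 44.2
grasp_force: 0.0
t: 9.08
ee_pos: [537.5, -22.5, 121.9]
orientation: [2.191, 2.249, 0.003]
ft_force: [0.1, 0.3, 3.7]
width: 19.2
grasp_force: 30.0
[0.11750271 0.3368902  3.72348266]
[[6.3, -24.9], [17.5, -18.9], [24.4, -8.2], [25.3, 4.5], [20.1, 16.1], [9.9, 23.8], [-2.7, 25.6], [-14.7, 21.1], [-23.0, 11.5], [-25.7, -0.9], [-22.1, -13.1], [-13.1, -22.1], [-0.9, -25.7]]
```

```bash
cat >> h.py <<'E'
def rows(C,dirn,n=4,step=.5):
    o=status.get_obs();R=Ro.from_rotvec(o["orientation"]);p=o["ee_pos"]
    a=np.arctan2(p[1]-C[1],p[0]-C[0]);r=np.hypot(*(p[:2]-C));print("ang",a.round(3),"r",r.round(1),"f",o["ft_force"].round(1))
    b=a+dirn*step*np.arange(n+1)
    q=np.c_[C[0]+52*np.cos(b),C[1]+52*np.sin(b),0*b+121];q[0]=p
    print(R.inv().apply(np.diff(q,axis=0)).round(1).tolist())
E
echo '0.24 -1 0 0 0 0;0.7 -0.76 0 0 0 0;0.98 -0.32 0 0 0 0;1 0.18 0 0 0 0;0 0 0 0 0 0' > path.dat && python3 -m jog path.dat && echo '0 0 0 0 0 0;0 0 0 0 0 0' > path.dat && python3 -m jog path.dat && python3 -c "
from h import *
rows([536,29.5],-1)"
```

```text
t: 9.5
ee_pos: [489.1, 51.7, 122.0]
orientation: [2.189, 2.249, 0.007]
ft_force: [1.1, 2.6, 5.5]
width: 19.0
grasp_force: 30.0
t: 9.67
ee_pos: [488.2, 49.7, 122.0]
orientation: [2.191, 2.25, 0.003]
ft_force: [-1.0, 4.1, 8.4]
width: 19.6
grasp_force: 30.0
ang 2.742 r 51.9 f [-1.   4.1  8.4]
[[20.1, 16.0, 1.0], [9.9, 23.8, 0.1], [-2.7, 25.6, 0.1], [-14.6, 21.2, 0.0]]
```

Scaled: -1 mm is -0.04, 25.5 mm is 1.02.

```bash
echo '0.8 0.64 -0.04 0 0 0;0.4 0.96 -0.04 0 0 0;-0.12 1.02 0 0 0 0;-0.58 0.84 0 0 0 0;0 0 0 0 0 0' > path.dat && python3 -m jog path.dat && echo '0 0 0 0 0 0;0 0 0 0 0 0' > path.dat && python3 -m jog path.dat && python3 -c "
from h import *
rows([536,29.5],-1)"
```

```text
t: 10.08
ee_pos: [576.3, 62.5, 122.3]
orientation: [2.192, 2.248, 0.002]
ft_force: [7.3, 2.0, -7.5]
width: 19.5
grasp_force: 30.0
t: 10.25
ee_pos: [575.0, 63.9, 122.3]
orientation: [2.193, 2.247, 0.006]
ft_force: [8.7, 3.5, -13.3]
width: 19.2
grasp_force: 30.0
ang 0.724 r 52.0 f [  8.7   3.5 -13.3]
[[-23.2, 11.2, 1.3], [-25.7, -1.3, -0.0], [-21.9, -13.5, -0.1], [-12.8, -22.3, -0.1]]
```

Scaled: -25.7 mm is -1.028, -24 mm is -0.96.

```bash
echo '-0.96 0.42 0.052 0 0 0;-1.028 -0.052 0 0 0 0;-0.88 -0.54 0 0 0 0;-0.512 -0.88 0 0 0 0;0 0 0 0 0 0' > path.dat && python3 -m jog path.dat && echo '0 0 0 0 0 0;0 0 0 0 0 0' > path.dat && python3 -m jog path.dat && python3 -c "
from h import *
rows([536,29.5],-1,6,.1)"
```

```text
t: 10.67
ee_pos: [545.3, -22.2, 122.2]
orientation: [-2.194, -2.244, 0.001]
ft_force: [-3.0, 4.5, -0.8]
width: 19.5
grasp_force: 30.0
t: 10.83
ee_pos: [548.2, -21.6, 122.1]
orientation: [-2.193, -2.249, 0.0]
ft_force: [-2.6, 2.7, 6.0]
width: 19.1
grasp_force: 30.0
ang -1.337 r 52.5 f [-2.6  2.7  6. ]
[[-0.3, -5.2, 1.1], [-0.3, -5.2, 0.0], [0.2, -5.2, 0.0], [0.7, -5.1, 0.0], [1.2, -5.0, 0.0], [1.7, -4.9, 0.0]]
```

Scaled: -5 mm is -0.2.

```bash
echo '0 -0.2 0 0 0 0;0 -0.2 0 0 0 0;0 0 0 0 0 0' > path.dat && python3 -m jog path.dat && echo '0 -0.16 0 0 0 0;0 0 0 0 0 0;0 0 0 0 0 0' > path.dat && python3 -m jog path.dat && echo '0 -0.12 0 0 0 0;0 0 0 0 0 0;0 0 0 0 0 0' > path.dat && python3 -m jog path.dat
```

```text
t: 11.08
ee_pos: [539.6, -22.6, 122.1]
orientation: [2.189, 2.249, 0.0]
ft_force: [0.1, -6.2, 5.1]
width: 19.3
grasp_force: 30.0
t: 11.33
ee_pos: [537.4, -22.8, 122.2]
orientation: [2.188, 2.247, 0.003]
ft_force: [5.5, -4.9, -0.0]
width: 19.3
grasp_force: 30.0
t: 11.58
ee_pos: [537.2, -22.8, 122.3]
orientation: [2.186, 2.244, 0.01]
ft_force: [14.8, -4.4, -10.7]
width: 19.5
grasp_force: 30.0
```

```bash
echo '0 0 0 0 0 0;0 0 0 0 0 0;0 0 0 0 0 0' > path.dat && python3 -m jog path.dat && echo '0 0.08 0 0 0 0;0 0.08 0 0 0 0;0 0 0 0 0 0' > path.dat && python3 -m jog path.dat && python3 -c "
from h import *
rows([536,29.5],1)"
```

```text
t: 11.83
ee_pos: [537.2, -22.8, 122.3]
orientation: [2.186, 2.244, 0.01]
ft_force: [15.4, -5.0, -9.1]
width: 19.3
grasp_force: 30.0
t: 12.08
ee_pos: [537.6, -22.8, 122.1]
orientation: [2.189, 2.249, 0.001]
ft_force: [1.5, -5.9, 4.4]
width: 19.2
grasp_force: 30.0
ang -1.541 r 52.3 f [ 1.5 -5.9  4.4]
[[6.7, 24.9, 1.2], [17.6, 18.8, 0.0], [24.4, 8.0, -0.0], [25.3, -4.7, -0.1]]
```

```bash
echo '0.28 1 0 0 0 0;0.7 0.76 0 0 0 0;0.98 0.32 0 0 0 0;1.012 -0.188 0 0 0 0;0 0 0 0 0 0' > path.dat && python3 -m jog path.dat && echo '0 0 0 0 0 0;0 0 0 0 0 0' > path.dat && python3 -m jog path.dat && python3 -c "
from h import *
rows([536,29.5],1)"
```

```text
t: 12.5
ee_pos: [580.6, 56.6, 121.9]
orientation: [-2.189, -2.251, 0.001]
ft_force: [-1.9, 1.3, 5.6]
width: 19.7
grasp_force: 30.0
t: 12.67
ee_pos: [581.6, 54.9, 121.9]
orientation: [2.191, 2.251, 0.002]
ft_force: [-0.8, 2.5, 4.9]
width: 19.6
grasp_force: 30.0
ang 0.508 r 52.2 f [-0.8  2.5  4.9]
[[19.1, -17.4, 0.9], [8.6, -24.3, -0.0], [-4.1, -25.4, -0.0], [-15.8, -20.3, -0.0]]
```

```bash
echo '0.76 -0.696 0 0 0 0;0.344 -0.972 0 0 0 0;-0.16 -1.016 0 0 0 0;-0.632 -0.812 0 0 0 0;0 0 0 0 0 0' > path.dat && python3 -m jog path.dat && echo '0 0 0 0 0 0;0 0 0 0 0 0' > path.dat && python3 -m jog path.dat && python3 -c "
from h import *
rows([536,29.5],1)"
```

```text
t: 13.08
ee_pos: [492.3, 57.9, 121.9]
orientation: [2.19, 2.25, 0.0]
ft_force: [-1.2, -2.1, 3.5]
width: 19.6
grasp_force: 30.0
t: 13.25
ee_pos: [493.2, 59.2, 121.8]
orientation: [-2.193, -2.249, 0.001]
ft_force: [-5.2, -0.1, 10.0]
width: 19.6
grasp_force: 30.0
ang 2.535 r 52.0 f [-5.2 -0.1 10. ]
[[-23.9, -9.6, 0.8], [-25.6, 3.0, -0.0], [-21.0, 14.9, -0.0], [-11.2, 23.1, -0.0]]
```

```bash
echo '-0.96 -0.384 -0.02 0 0 0;-1.024 0.12 0 0 0 0;-0.84 0.6 0 0 0 0;-0.448 0.92 0 0 0 0;0 0 0 0 0 0' > path.dat && python3 -m jog path.dat && echo '0 0 0 0 0 0;0 0 0 0 0 0' > path.dat && python3 -m jog path.dat && python3 -c "
from h import *
rows([536,29.5],1)"
```

```text
t: 13.67
ee_pos: [531.4, -22.9, 122.0]
orientation: [2.193, 2.246, 0.005]
ft_force: [1.7, -3.1, 7.1]
width: 19.5
grasp_force: 30.0
t: 13.83
ee_pos: [528.2, -22.4, 122.0]
orientation: [2.191, 2.249, -0.0]
ft_force: [1.2, -7.2, 3.6]
width: 19.6
grasp_force: 30.0
ang -1.721 r 52.5 f [ 1.2 -7.2  3.6]
[[2.4, 25.7, 1.1], [14.0, 21.6, 0.0], [22.6, 12.3, -0.0], [25.7, -0.1, -0.0]]
```

Scaled: 25.7 mm is 1.028, 22.6 mm is 0.904.

```bash
echo '0.096 1.028 0 0 0 0;0.56 0.864 0 0 0 0;0.904 0.492 0 0 0 0;1.028 0 0 0 0 0;0 0 0 0 0 0' > path.dat && python3 -m jog path.dat && echo '0 0 0 0 0 0;0 0 0 0 0 0' > path.dat && python3 -m jog path.dat && python3 -c "
from h import *
rows([536,29.5],1)"
```

```text
t: 14.25
ee_pos: [584.6, 48.1, 121.8]
orientation: [-2.189, -2.251, 0.001]
ft_force: [1.1, 3.4, 1.7]
width: 19.5
grasp_force: 30.0
t: 14.42
ee_pos: [585.5, 45.7, 121.8]
orientation: [2.191, 2.251, 0.002]
ft_force: [2.8, 2.4, -0.9]
width: 19.6
grasp_force: 30.0
ang 0.316 r 52.1 f [ 2.8  2.4 -0.9]
[[22.1, -13.3, 0.8], [13.0, -22.2, -0.0], [0.8, -25.7, -0.0], [-11.6, -23.0, -0.0]]
```

Scaled: -25.7 mm is -1.028, -23 mm is -0.92.

```bash
echo '0.88 -0.532 0 0 0 0;0.52 -0.888 0 0 0 0;0.032 -1.028 0 0 0 0;-0.464 -0.92 0 0 0 0;0 0 0 0 0 0' > path.dat && python3 -m jog path.dat && echo '0 0 0 0 0 0;0 0 0 0 0 0' > path.dat && python3 -m jog path.dat && python3 -c "
from h import *
rows([536,29.5],1)"
```

```text
t: 14.83
ee_pos: [497.6, 64.7, 121.9]
orientation: [2.19, 2.251, -0.004]
ft_force: [-0.8, -2.1, 0.6]
width: 20.0
grasp_force: 30.0
t: 15.0
ee_pos: [499.0, 66.2, 121.8]
orientation: [-2.192, -2.247, 0.003]
ft_force: [-4.2, 1.6, 6.6]
width: 19.9
grasp_force: 30.0
ang 2.36 r 52.1 f [-4.2  1.6  6.6]
[[-21.9, -13.5, 0.8], [-25.7, -1.5, 0.0], [-23.2, 11.0, -0.0], [-15.1, 20.8, -0.1]]
```

```bash
echo '-0.88 -0.54 0 0 0 0;-1.028 -0.06 0 0 0 0;-0.928 0.44 0 0 0 0;-0.604 0.832 0 0 0 0;0 0 0 0 0 0' > path.dat && python3 -m jog path.dat && echo '0 0 0 0 0 0;0 0 0 0 0 0' > path.dat && python3 -m jog path.dat && python3 -c "
from h import *
rows([536,29.5],1,4,.09);print(tool([537.4,-22.6,122]))"
```

```text
t: 15.42
ee_pos: [522.9, -21.5, 121.8]
orientation: [2.193, 2.246, 0.002]
ft_force: [1.3, -7.3, 6.2]
width: 19.5
grasp_force: 30.0
t: 15.58
ee_pos: [520.8, -20.8, 121.9]
orientation: [2.191, 2.248, -0.002]
ft_force: [-0.7, -9.2, 3.5]
width: 19.3
grasp_force: 30.0
ang -1.865 r 52.6 f [-0.7 -9.2  3.5]
[[-0.7, 4.7, 0.9], [-0.9, 4.6, 0.0], [-0.4, 4.7, 0.0], [-0.0, 4.7, 0.0]]
[-2.20999465 16.57811884 -0.07661444]
```

Scaled: 4.5 mm is 0.18, 3 mm is 0.12.

```bash
echo '-0.04 0.18 0 0 0 0;-0.04 0.18 0 0 0 0;-0.02 0.18 0 0 0 0;-0.012 0.12 0 0 0 0;0 0 0 0 0 0' > path.dat && python3 -m jog path.dat && echo '0 0 0 0 0 0;0 0 0 0 0 0;0 0 0 0 0 0' > path.dat && python3 -m jog path.dat && python3 -c "
from h import *
rows([536,29.5],1,4,.09);print(tool([537.3,-22.7,122]))"
```

```text
t: 16.0
ee_pos: [537.1, -23.1, 121.9]
orientation: [2.191, 2.249, -0.002]
ft_force: [0.2, -9.6, 2.6]
width: 19.1
grasp_force: 30.0
t: 16.25
ee_pos: [537.1, -23.1, 121.9]
orientation: [2.19, 2.249, -0.002]
ft_force: [-0.7, -9.5, 1.4]
width: 19.3
grasp_force: 30.0
ang -1.55 r 52.6 f [-0.7 -9.5  1.4]
[[0.8, 4.7, 0.9], [0.6, 4.6, 0.0], [1.0, 4.6, 0.0], [1.4, 4.5, 0.0]]
[ 0.42234431  0.19530285 -0.08873375]
```

```bash
python3 -c "
from h import *
d=eyes.get_image('side');W=cloud(d)
for v in (214,220,226,230):
    w=W[v,260:300];m=(w[:,0]>505)&(w[:,0]<560)&(w[:,1]>125)&(w[:,1]<152)&(w[:,2]>92)
    print(v,np.arange(260,300)[m],np.median(w[m],0).round(1))
o=status.get_obs();print(o['ee_pos'],o['grasp_force'],o['width'])
print(ticket.close_job())"
```

```text
214 [273 274 275 276 277 278 279] [524.5 145.5 147.1]
220 [274 275 276 277 278 279] [526.4 143.8 128.7]
226 [276 277 278] [526.6 142.2 107.7]
230 [274 275 276 277 278 279 280] [528.4 143.5  93.9]
[537.1296546  -23.12938182 121.92539128] 29.999327834393625 19.44516738658909
the job is handed in; nothing more can be done
None
```

I handed the job in at about 16 s, but the verdict was not shown: the pin is parked upright in the notch, the wheel was closed against its stop and then backed off two turns by my measurements, and the gripper holds the handle at 30 N.

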